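Hang up the table markers and ring the bell

TASK

Bring in every table marker that stands on the counter: thread its eye over the tip of the curved hook, follow the bend round, and leave it hanging freely on the straight part of the hook's bar, between the bend and the post. When all of them hang there, press the plunger of the counter bell down to its stop and let it spring back. Leave the other things on the counter standing where they are.

Things in the scene. Friction and masses are not known exactly. Their poses are not given: they have to be found in the camera images.
- hook_stand: Fixed hook stand; place and yaw vary. Wooden base plate 75 mm (x) by 240 mm (y, from -140 to +100), 12 mm high. Origin on the worktop under the bar; z up. A post at (0, -125) mm carries a level steel bar, 8 mm thick, centre line 180 mm above the worktop, that ends in a curved hook. The post end is closed (18 mm knob): eyes get on only over the hook's tip.
- bar (a point): Point on the centre line of the straight part of the bar, at (0, -20, 180) mm of hook_stand, same axes. The straight part runs along y from the post (y = -125 mm of the stand) to y = +50 mm, where the bend begins.
- bend_centre (a point): Centre of the bend's arc, at (-45, 50, 180) mm of hook_stand, same axes (empty air). From the straight part's end at (0, 50) the bar bends in the level plane on an arc of radius 45 mm (to its centre line) about this point, through 120 degrees, first along +y and round towards -x, to (-67.5, 89) mm of the stand, then 14 mm straight on to the tip.
- hook_tip (a point): Centre of the free tip of the hook, at (-80, 82, 180) mm of hook_stand, same axes. There the hook points along (-0.87, -0.50) of the stand's x, y (outwards).
- plunger (a joint): Travel of the counter bell's plunger: 0 up, grows as it is pressed, 8 mm at the stop. A spring pushes it back; about 1 N to start, 5 N at the stop.
- plunger_top (a point): Centre of the top of the plunger's head (20 mm across, top 69 mm above the worktop when up). It moves straight down. The bell is a fixed steel dome, 68 mm across, on a black base 80 mm across; its place varies.
- marker_a_eye (a point): Table marker, 110 mm high, about 0.12 kg, upright on a steel foot 40 mm across. Point: centre of its round steel eye, half-way up; z up. Hole 26 mm across, runs along x; wire 7 mm. On top a wooden grip, 12 mm in x, 24 mm in y, from 21 to 55 mm above this point: pinch it from above across y. Same after half a turn. Hanging on the bar, this point is 9 mm below the bar's centre line.
- marker_b_eye (a point): Same kind of table marker as marker_a (identical; absent in some starts); the centre of its eye, same axes. marker_a stands to the left, like the bell, in front of a tall coffee grinder that overhangs from x = 0.47 m on between y = 0.15 and 0.45 m, the others to the right: come and go along the front of the worktop, not across the grinder.
- marker_c_eye (a point): Same kind of table marker as marker_a (identical; absent in some starts); the centre of its eye, same axes. marker_a stands to the left, like the bell, in front of a tall coffee grinder that overhangs from x = 0.47 m on between y = 0.15 and 0.45 m, the others to the right: come and go along the front of the worktop, not across the grinder.
- blue_mug: Bystander, loose: blue mug, 58 mm across, 49 mm high, with a handle; origin at its underside. Leave alone.
- dosing_cup: Bystander, loose: small steel cup, 58 mm across, 52 mm high; origin at its underside. Leave alone.
- sachet_tin: Bystander, loose: small open tin of sugar sachets, 69x90x24 mm; origin at its underside. Leave alone.
- cocoa_shaker: Bystander, loose: white shaker with a lid, 66 mm across, 97 mm high; origin at its underside. Leave alone.
Mind the look-alikes: they are no part of the job. What is shaped like the part that bears marker_a_eye but yellow is not meant.

How it is judged (in metres and radians):
On the way, in this order (a step that is already met when the one before it is completed fails the run):
1. every marker that is present hangs released on the straight part of the bar (x of marker_a_eye in the frame of hook_stand between -0.014 and 0.014 m and y of marker_a_eye in the frame of hook_stand between -0.125 and 0.056 m and z of marker_a_eye in the frame of hook_stand between 0.164 and 0.192 m and contact force between each of marker_a, marker_b, marker_c and the fingers below 0.1 N and x of marker_b_eye in the frame of hook_stand between -0.014 and 0.014 m and y of marker_b_eye in the frame of hook_stand between -0.125 and 0.056 m and z of marker_b_eye in the frame of hook_stand between 0.164 and 0.192 m and x of marker_c_eye in the frame of hook_stand between -0.014 and 0.014 m and y of marker_c_eye in the frame of hook_stand between -0.125 and 0.056 m and z of marker_c_eye in the frame of hook_stand between 0.164 and 0.192 m), for 0.3 s.
2. the bell's plunger is pressed to its stop (value of joint plunger above 0.0068 m), for 0.05 s.
At the end, for the whole second after the job is handed in: Every marker present hangs on the straight part of the bar (the centre of its eye within 14 mm of the bar line sideways, between the post and the start of the bend, from 16 mm below to 12 mm above the bar's centre line), let go; it may still swing; the plunger is up again (under 1.5 mm) (all of step 1 and value of joint plunger below 0.0015 m); the robot touches nothing.
It fails at once if the blue mug is pushed more than 4 cm away or knocked over (distance of blue_mug from where it was at the start of the episode above 0.04 m or angle between blue_mug's own z axis and vertical above 0.5 rad).
It fails at once if the dosing cup is pushed more than 4 cm away or knocked over (distance of dosing_cup from where it was at the start of the episode above 0.04 m or angle between dosing_cup's own z axis and vertical above 0.5 rad).
It fails at once if the sachet tin is pushed more than 4 cm away or knocked over (distance of sachet_tin from where it was at the start of the episode above 0.04 m or angle between sachet_tin's own z axis and vertical above 0.5 rad).
It fails at once if the cocoa shaker is pushed more than 4 cm away or knocked over (distance of cocoa_shaker from where it was at the start of the episode above 0.04 m or angle between cocoa_shaker's own z axis and vertical above 0.5 rad).
Of marker_a, marker_b, marker_c only 2 to 3 are there at a start; the rules pass over those that are not, and their reading is None.
At some moment in a run one of marker_b, marker_c may be knocked a few centimetres aside while the robot is not near it.
It also fails if it takes over 210 s, if anything falls off the work surface, if the arm or the gripper's body presses on something with over 40 N, if the wrist force passes 120 N, or if a joint passes its speed limit or range.

ROBOT

A 6-joint arm with a two-finger parallel gripper is mounted at the origin on a cart in front of the work surface, level with it; the furniture and walls round the work are solid. World frame = base frame: x ahead of the robot, y to its left, z up, the work surface at z = 0. Lengths are in m, angles in degrees, forces in N, time in s.
With the tool pointing down it reaches from about 0.25 to 0.725 m from the base axis. Payload 9.7 kg.
Tool frame: the origin (TCP) lies at the very end of the fingers, on their centre line; the grasp point (between the pads) lies env.hold_point_z behind it (env.hold_point_z is the distance from the TCP to the grasp point, in m); z points along the fingers, y is the line along which they close (so a half turn about z gives the same grasp; the last joint's range is limited). The gripper opens to 85 mm and grips with 20 to 120 N. Pads are 22 mm wide; open, the fingers measure 114 mm over their backs; the gripper's body (76 mm by 85 mm) begins 54 mm behind the grasp point. The pads swing forward as they close: fully open they stand 13 mm farther back than shut.
Start: joints at [68.411, 4.979, 10.078, 95.1, 0, 90], TCP at [0.202, 0.511, 0.231] pointing down, gripper open.
Joint ranges: [-179.16, 179.16], [-48.56, 103.87], [-65.8, 70.77], [-126.05, 130.52], [-82.76, 87.17], [-180, 180]. Speed limits (degrees/s): [127.2, 127.2, 147.25, 180, 180, 180].

INTERFACE

Orientations are given as [roll, pitch, yaw] about the fixed x, y, z axes, in that order (R = Rz(yaw) Ry(pitch) Rx(roll)).
In Python, from bench import sensors, viewer, hand_in, env gives the robot as it stands.
- The arm moves only by the shell command python3 -m handwheel 'ROWS' [FORCE]. ROWS is JSON, a list of rows, each an object of numbers: "x", "y", "z": the shift along the tool's x, y, z in cm; "rx", "ry", "rz": the turn, a rotation vector about the tool's x, y, z in degrees; "hand": the closure, from 0 (fully open) to 1 (shut). In form: [{"x": .., "y": .., "z": .., "rx": .., "ry": .., "rz": .., "hand": ..}, ...]. A call has 1 to 10 rows; each row shifts and turns the commanded pose from where the row before left it, along the tool's axes as they then stand; what a row does not reach is not made up. A row lasts 1/8 s, in which the tool goes at most 62.5 mm and 10.7 degrees, less where a joint would pass 70% of its speed; a pose out of reach is approached as far as the arm can. A call is refused whole if a number of a shift passes 6.25 or a number of a turn 10.7, either way. A call with a gripper value outside its range is refused whole. The fingers move at their own pace and stop on an object; FORCE is the grip in N (left out, the last holds). Time passes only in rows, so rows that do not move let the fingers close. It gives the time, the measured TCP pose, the force, the opening and the grip force at its end, in the units of the state.
- sensors.get_obs(): the state, without advancing time (a new reading comes with each control period).
- viewer.get_image(name): name is "scene" or "side" or "wrist"; returns the picture (480x640x3 uint8, red, green, blue); there is no depth.
- viewer.camera_info(name): a dict with "K" (3x3 intrinsics, pixels), "R" (3x3) and "t" (3): a world point X has camera coordinates R X + t; the wrist camera has in their place "hand_eye" (4x4, takes a point from camera to tool coordinates, whose origin is the TCP and whose axes are the flange's). Camera axes: x right, y down, z forward; pixel columns grow to the right and rows downward; lengths in m; the calibration is good to about 2 mm. A picture is of the moment at which its call begins: read the wrist's pose just before it. camera_info takes no time and is no camera call.
- hand_in(): hands the job in; it is judged then, once.
The state is a dict: "time_s": time; "q": joint angles; "qd": joint speeds; "tau": joint torques, N m; "eef_pos": TCP position; "ee_rot": TCP orientation; "wrist_force": force on the tool from outside, world axes, zero at the start; "ft_torque": the same for the moment, N m; "opening": opening from 0.0 (shut) to 1.0 (fully open); "gripper_force": force on a finger pad.
Only numpy, scipy, OpenCV 4.12 (cv2) and the standard library are available. Lean on these libraries where they do the work, as an engineer would, in place of code of your own. Each camera call takes 0.05 s, during which the arm holds its last target. There are 200 camera calls.

## Working session

There is one attempt and no reset: what is moved stays moved. The work goes in short steps, Python scripts to look and compute and a shell command to move; the robot and the scene stay as the last step left them, time stands still between calls to the robot, and variables do not carry over. Pictures are saved under pics/ and viewed, at most 14 in all, crops included, and the job is handed in when it is done.

```bash
ls; mkdir -p pics; python3 - <<'E'
from bench import sensors, viewer, env
import cv2
for n in("scene","side","wrist"):
    cv2.imwrite(f"pics/{n}0.png",viewer.get_image(n)[:,:,::-1]); c=viewer.camera_info(n); print(n,{k:__import__('numpy').round(v,4).tolist() if not isinstance(v,str) else v for k,v in c.items()})
print(env.hold_point_z); print(sensors.get_obs())
E
```

```text
pics
scene {'K': [[617.6068, 0.0, 320.3212], [0.0, 617.6068, 241.3129], [0.0, 0.0, 1.0]], 'R': [[0.8233, -0.5674, -0.017], [-0.3106, -0.4252, -0.8501], [0.4751, 0.7052, -0.5263]], 't': [-0.3701, 0.2825, 1.1527]}
side {'K': [[582.9019, 0.0, 318.972], [0.0, 582.9019, 242.2766], [0.0, 0.0, 1.0]], 'R': [[0.8704, -0.4917, -0.0237], [-0.3076, -0.5056, -0.8061], [0.3844, 0.7089, -0.5913]], 't': [-0.3677, 0.2828, 1.0756]}
wrist {'K': [[404.302, 0.0, 318.2413], [0.0, 404.302, 237.9092], [0.0, 0.0, 1.0]], 'hand_eye': [[0.0006, -0.9625, -0.2714, 0.0696], [1.0, 0.0005, 0.0003, -0.0002], [-0.0002, -0.2714, 0.9625, -0.143], [0.0, 0.0, 0.0, 1.0]]}
0.0187
{'time_s': 0.15, 'q': array([6.84141800e+01, 5.00394473e+00, 1.00468964e+01, 9.50998647e+01,
       1.48088235e-03, 9.00011439e+01]), 'qd': array([ 0.06874203, -0.09874263,  0.05899561, -0.03852884,  0.02420663,
       -0.06624803]), 'tau': array([-8.30445024e-04, -5.20759964e+01,  4.65045440e+01,  1.38634705e-02,
       -5.55930512e-05, -3.34567275e-06]), 'eef_pos': array([0.20227438, 0.51127644, 0.23076317]), 'ee_rot': array([-1.79943087e+02, -1.47974537e-03,  1.58413035e+02]), 'wrist_force': array([ 0.48584528,  0.14484987, -0.00345724]), 'ft_torque': array([ 0.00978308, -0.014478  , -0.00744914]), 'gripper_force': 0.0, 'opening': 1.0006606294577154}
```

View pics/scene0.png

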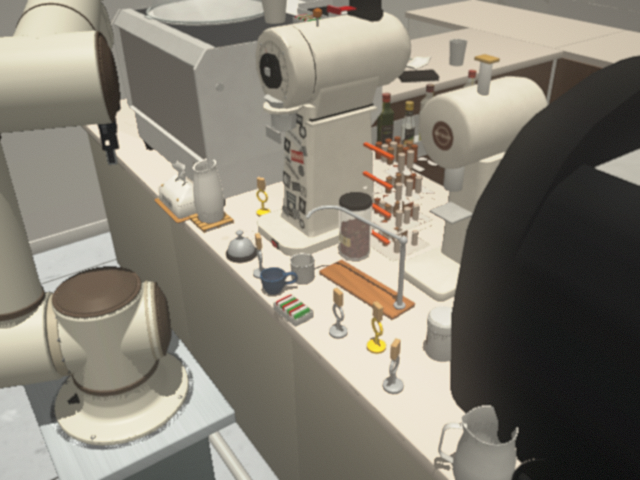

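View pics/side0.png

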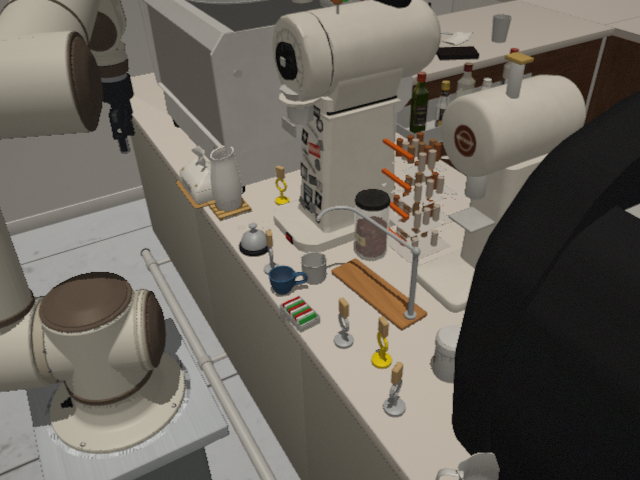

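Grey markers stand at scene pixels (258,262), (338,312) and (394,366). The look-alikes are yellow, at (262,195) and (377,330), so they are not meant. I'll confirm this in an enlarged crop.

```bash
python3 - <<'E'
import cv2,numpy as np
a=cv2.imread("pics/scene0.png")[170:430,220:430];b=cv2.imread("pics/side0.png")[170:430,225:435]
f=lambda i:cv2.resize(i,None,fx=1.9,fy=2.3,interpolation=cv2.INTER_CUBIC)
cv2.imwrite("pics/crop1.png",np.hstack([f(a),f(b)]))
E
```

```text
(no output)
```

View pics/crop1.png

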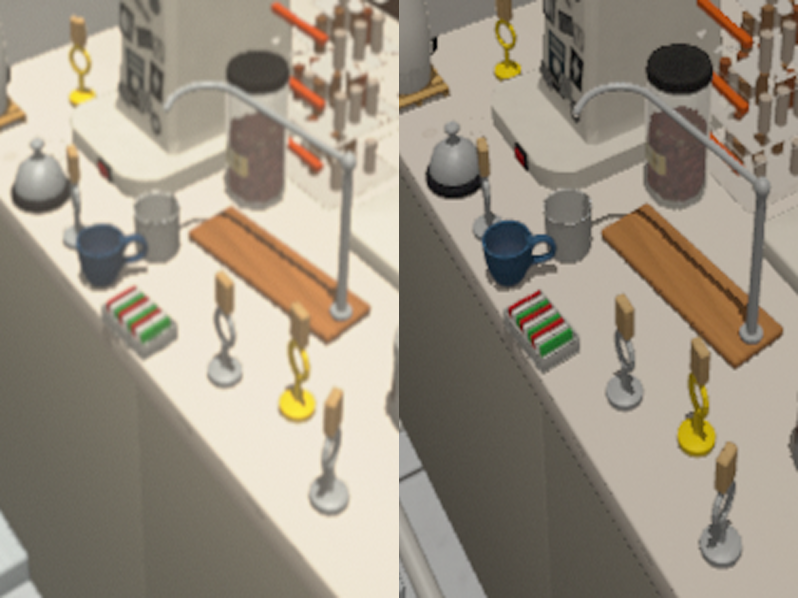

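The crop confirms it: the grey-steel markers at scene (258,270), (338,331) and (393,385, feet) are a, b and c. The yellow ones at (376,345) and (262,210) are decoys. Next I compute positions.

```bash
cat > h.py <<'E'
import numpy as np
from scipy.spatial.transform import Rotation as Rn
from bench import sensors, viewer, env
def ray(n,uv,obs=None):
    c=viewer.camera_info(n);d=np.linalg.inv(np.array(c["K"]))@[*uv,1]
    if n=="wrist":
        H=np.array(c["hand_eye"]);R=Rn.from_euler('xyz',obs["ee_rot"],degrees=True).as_matrix()
        return R@H[:3,3]+obs["eef_pos"],R@H[:3,:3]@d
    R=np.array(c["R"]);return -R.T@np.array(c["t"]),R.T@d
def onz(n,uv,z,obs=None):
    o,d=ray(n,uv,obs);return o+d*(z-o[2])/d[2]
def tri(rs):
    A=0;b=0
    for o,d in rs:
        d=d/np.linalg.norm(d);P=np.eye(3)-np.outer(d,d);A=A+P;b=b+P@o
    return np.linalg.solve(A,b)
def proj(n,X,obs=None):
    c=viewer.camera_info(n)
    if n=="wrist":
        H=np.array(c["hand_eye"]);R=Rn.from_euler('xyz',obs["ee_rot"],degrees=True).as_matrix()
        p=H[:3,:3].T@(R.T@(np.array(X)-obs["eef_pos"])-H[:3,3])
    else: p=np.array(c["R"])@X+np.array(c["t"])
    p=np.array(c["K"])@p;return p[:2]/p[2]
E
python3 - <<'E'
from h import *
np.set_printoptions(precision=4,suppress=True)
F={'a_foot':((73,234),(484,226),.004),'a_top':((72,150),(483,142),.11),'b_foot':((225,371),(625,391),.004),'b_top':((224,275),(624,299),.11),
'c_foot':((329,494),(721,546),.004),'c_top':((333,394),(727,449),.11),'bell':((37,143),(452,126),.069),'post0':((341,311),(752,333),.015),'posttop':((347,159),(762,186),.184),'tip':((168,106),(576,115),.18),
'pl':((190,238),(602,232),.012),'pt':((229,210),(645,206),.012),'pr':((369,308),(781,325),.012),'pb':((332,338),(741,360),.012),
'mug':((102,280),(509,278),0),'cup':((157,255),(567,258),0),'tinL':((104,310),(506,318),.024),'tinT':((128,288),(538,293),.024),'tinR':((176,325),(578,345),.024),'tinB':((140,343),(545,355),.024),'yel':((298,405),(696,437),.004)}
for k,(a,b,z) in F.items():
    u=(220+a[0]/1.9,170+a[1]/2.3);v=(225+(b[0]-399)/1.9,170+b[1]/2.3)
    print(k,onz("scene",u,z),onz("side",v,z),tri([ray("scene",u),ray("side",v)]))
E
```

```text
a_foot [0.402  0.1917 0.004 ] [0.3981 0.1907 0.004 ] [0.3893 0.1679 0.0229]
a_top [0.4038 0.1824 0.11  ] [0.4029 0.1853 0.11  ] [0.4013 0.1794 0.1132]
b_foot [ 0.4285 -0.0971  0.004 ] [ 0.4267 -0.0946  0.004 ] [ 0.4248 -0.1     0.0087]
b_top [ 0.4289 -0.0951  0.11  ] [ 0.4265 -0.0927  0.11  ] [ 0.4226 -0.1014  0.1174]
c_foot [ 0.4212 -0.2809  0.004 ] [ 0.4178 -0.2809  0.004 ] [ 0.4115 -0.29    0.0174]
c_top [ 0.4204 -0.2802  0.11  ] [ 0.4195 -0.2779  0.11  ] [ 0.4202 -0.2788  0.1097]
bell [0.4059 0.2825 0.069 ] [0.4044 0.286  0.069 ] [0.4016 0.2759 0.0748]
post0 [ 0.5793 -0.1146  0.015 ] [ 0.5775 -0.1132  0.015 ] [ 0.5741 -0.1188  0.0205]
posttop [ 0.5768 -0.1144  0.184 ] [ 0.5738 -0.1153  0.184 ] [ 0.5645 -0.1269  0.1949]
tip [0.4794 0.0835 0.18  ] [0.4694 0.0779 0.18  ] [0.4422 0.0267 0.2187]
pl [0.5106 0.0896 0.012 ] [0.5125 0.0989 0.012 ] [ 0.5225  0.1115 -0.0032]
pt [0.5801 0.1029 0.012 ] [0.5792 0.1076 0.012 ] [0.5789 0.1041 0.013 ]
pr [ 0.611 -0.127  0.012] [ 0.6132 -0.1186  0.012 ] [ 0.6297 -0.1043 -0.0092]
pb [ 0.5473 -0.1367  0.012 ] [ 0.5488 -0.1326  0.012 ] [ 0.5576 -0.1238 -0.0006]
mug [0.3929 0.1059 0.    ] [0.3904 0.1072 0.    ] [0.3859 0.0948 0.0104]
cup [0.4701 0.1029 0.    ] [0.4634 0.0983 0.    ] [0.4449 0.0625 0.0338]
tinL [0.3547 0.0351 0.024 ] [0.3516 0.0339 0.024 ] [0.3453 0.0184 0.0389]
tinT [0.3951 0.0483 0.024 ] [0.3978 0.0459 0.024 ] [0.4019 0.0575 0.0145]
tinR [ 0.4085 -0.0316  0.024 ] [ 0.4024 -0.0375  0.024 ] [ 0.3865 -0.0662  0.056 ]
tinB [ 0.3617 -0.0302  0.024 ] [ 0.366  -0.0304  0.024 ] [ 0.3741 -0.0113  0.0049]
yel [ 0.4644 -0.1794  0.004 ] [ 0.4609 -0.1768  0.004 ] [ 0.4557 -0.1867  0.0149]
```

Poses are good enough to set out. I go along the front to above marker_a, with the camera side facing the robot.

```bash
python3 -m handwheel '[{"x":-2.6,"y":-4.4},{"x":-2.6,"y":-4.4},{"x":-2.6,"y":-4.4},{"x":-2.6,"y":-4.4},{"x":-2.6,"y":-4.4},{"x":-4,"y":-0.45},{"x":-4,"y":-0.45},{"x":-4,"y":-0.45},{"x":-4,"y":-0.45},{"x":0}]' 40
python3 - <<'E'
from h import *; import cv2
o=sensors.get_obs(); cv2.imwrite("pics/w1.png",viewer.get_image("wrist")[:,:,::-1]); print(o["eef_pos"],o["ee_rot"],o["q"])
for n,X in dict(a=(.403,.186,.11),foot=(.402,.191,.0)).items(): print(n,proj("wrist",X,o))
E
```

```text
[0.20227438 0.51127644 0.23076317] [-1.79943087e+02 -1.47974537e-03  1.58413035e+02] [6.84141800e+01 5.00394473e+00 1.00468964e+01 9.50998647e+01
 1.48088235e-03 9.00011439e+01]
a [ 58.69723829 567.2912413 ]
foot [121.69659996 463.69601136]invalid input at $[0]: expected keys x, y, z, rx, ry, rz, hand
```

View pics/w1.png

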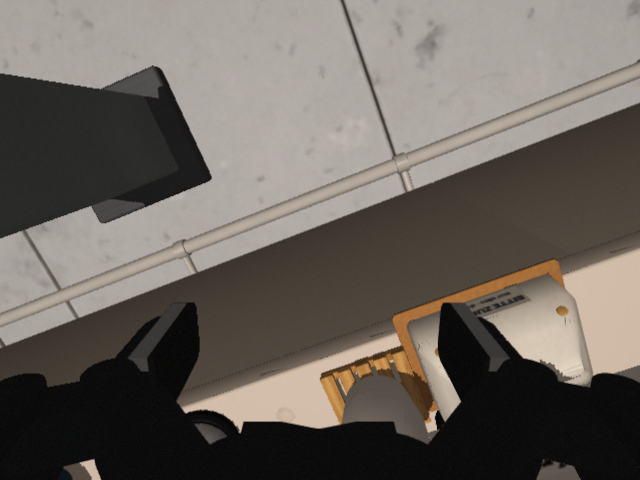

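The move was refused because rows need all seven keys. The picture shows only the start view: floor, rail, kettle at (490,330) and the fingers. I retype the rows.

```bash
python3 -m handwheel '[{"x":-2.6,"y":-4.4,"z":0,"rx":0,"ry":0,"rz":0,"hand":0},{"x":-2.6,"y":-4.4,"z":0,"rx":0,"ry":0,"rz":0,"hand":0},{"x":-2.6,"y":-4.4,"z":0,"rx":0,"ry":0,"rz":0,"hand":0},{"x":-2.6,"y":-4.4,"z":0,"rx":0,"ry":0,"rz":0,"hand":0},{"x":-2.6,"y":-4.4,"z":0,"rx":0,"ry":0,"rz":0,"hand":0},{"x":-4,"y":-0.45,"z":0,"rx":0,"ry":0,"rz":0,"hand":0},{"x":-4,"y":-0.45,"z":0,"rx":0,"ry":0,"rz":0,"hand":0},{"x":-4,"y":-0.45,"z":0,"rx":0,"ry":0,"rz":0,"hand":0},{"x":-4,"y":-0.45,"z":0,"rx":0,"ry":0,"rz":0,"hand":0},{"x":0,"y":0,"z":0,"rx":0,"ry":0,"rz":0,"hand":0}]' 40
python3 - <<'E'
from h import *; import cv2
o=sensors.get_obs(); cv2.imwrite("pics/w2.png",viewer.get_image("wrist")[:,:,::-1]); print(o["eef_pos"],o["ee_rot"],o["q"])
for n,X in dict(a=(.403,.186,.11),foot=(.402,.191,.0)).items(): print(n,proj("wrist",X,o))
E
```

```text
time_s: 1.45
eef_pos: [0.3859, 0.1822, 0.2306]
ee_rot: [-179.9, -0.0, 158.2]
wrist_force: [0.1, -0.8, -1.3]
opening: 1.0
gripper_force: 0.0
[0.38587095 0.18220513 0.23062023] [-1.79944296e+02 -3.39058122e-02  1.58236800e+02] [ 2.52850767e+01 -1.17087401e+01 -5.88433880e+00  9.58882757e+01
 -1.31393389e-02  4.70482678e+01]
a [333.04175227 251.76105384]
foot [333.58676466 213.54829814]
```

View pics/w2.png

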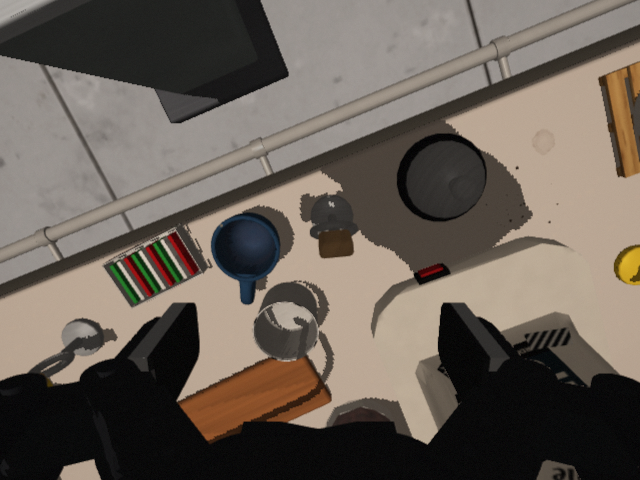

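Marker_a's grip is at (335,245) and its foot at (332,212). The eye ring is edge-on and nearly parallel to the image's horizontal, so the present yaw almost fits. I measure it by mask.

```bash
cat >> h.py <<'E'
import cv2
def grip(img,roi):
    """brown grip blob in roi (x0,y0,x1,y1): centre, minAreaRect"""
    x0,y0,x1,y1=roi;h=cv2.cvtColor(img[y0:y1,x0:x1],cv2.COLOR_BGR2HSV)
    m=cv2.inRange(h,(5,80,30),(25,200,255));n,l,s,c=cv2.connectedComponentsWithStats(m)
    i=1+np.argmax(s[1:,4]);pts=np.argwhere(l==i)[:,::-1].astype(np.float32)+[x0,y0]
    return s[i],cv2.minAreaRect(pts.astype(np.float32)),pts.min(0),pts.max(0)
def go(X,yaw,o):
    """tool-frame cm and rz for a move to X (tool down)"""
    R=Rn.from_euler('xyz',o["ee_rot"],degrees=True).as_matrix();d=R.T@(np.array(X)-o["eef_pos"])*100
    return np.round(d,2),"rz",round(-((yaw-o["ee_rot"][2]+180)%360-180),1)
E
python3 - <<'E'
from h import *
i=cv2.imread("pics/w2.png");print(grip(i,(290,190,380,275)))
cv2.imwrite("pics/w2c.png",cv2.resize(i[180:280,270:400],None,fx=5,fy=5,interpolation=cv2.INTER_CUBIC))
E
```

```text
(array([ 29,  39,  35,  29, 870], dtype=int32), ((335.16339111328125, 243.1336669921875), (26.96550941467285, 34.12977600097656), 84.2894058227539), array([319., 229.]), array([353., 257.]))
```

View pics/w2c.png

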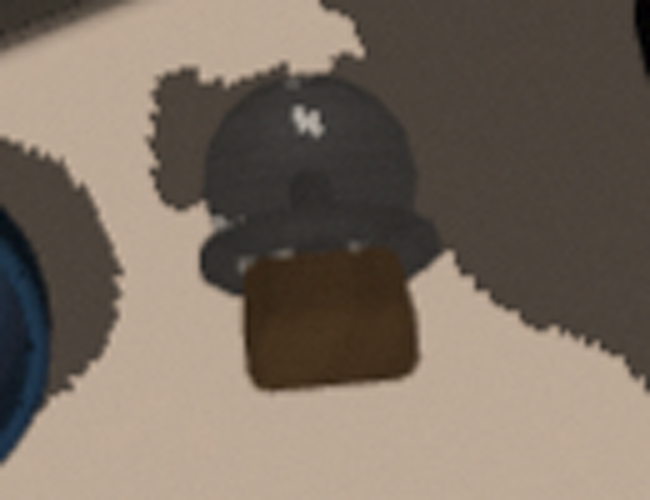

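The grip's top face centre is at about (336.5,250.5), tilted about -5.5°. The foot is at (332,212).

```bash
python3 - <<'E'
from h import *
o=sensors.get_obs(); T=onz("wrist",(336.5,250.5),.11,o); Ft=onz("wrist",(332,212),.005,o); print(T,Ft)
# grasp point 36mm above eye -> z .091 ; TCP = grasp - hold
print(go([*T[:2],.091-env.hold_point_z],o["ee_rot"][2]+5.5,o))
E
```

```text
[0.40207503 0.18911331 0.11      ] [0.39800235 0.19100607 0.005     ]
(array([-1.38,  1.24, 15.85]), 'rz', np.float64(-5.5))
```

```bash
python3 -m handwheel '[{"x":-1.3,"y":1.3,"z":3,"rx":0,"ry":0,"rz":-5.5,"hand":0.4},{"x":0,"y":0,"z":3,"rx":0,"ry":0,"rz":0,"hand":0.4},{"x":0,"y":0,"z":3,"rx":0,"ry":0,"rz":0,"hand":0.4},{"x":0,"y":0,"z":3,"rx":0,"ry":0,"rz":0,"hand":0.4},{"x":0,"y":0,"z":1.7,"rx":0,"ry":0,"rz":0,"hand":0.4},{"x":0,"y":0,"z":1.7,"rx":0,"ry":0,"rz":0,"hand":0.4},{"x":0,"y":0,"z":0,"rx":0,"ry":0,"rz":0,"hand":0.4},{"x":0,"y":0,"z":0,"rx":0,"ry":0,"rz":0,"hand":0.4}]' 40
python3 - <<'E'
from h import *
o=sensors.get_obs(); print(o["eef_pos"],o["ee_rot"]); cv2.imwrite("pics/w3.png",viewer.get_image("wrist")[:,:,::-1])
E
```

```text
time_s: 2.5
eef_pos: [0.4017, 0.1909, 0.0781]
ee_rot: [180.0, 0.0, 163.9]
wrist_force: [-1.0, 0.7, 0.4]
opening: 0.602
gripper_force: 0.0
[0.40166151 0.19093403 0.07812544] [1.79960709e+02 4.37572463e-02 1.63914201e+02]
```

View pics/w3.png

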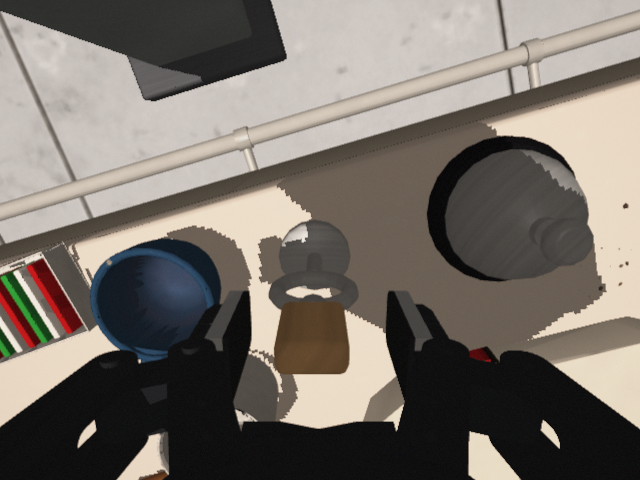

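The grip sits between the pads at (313,340) and is well aligned. The bell plunger head is at about (562,240). I close, lift, and swing along the front to the hook's tip.

```bash
python3 - <<'E'
from h import *
o=sensors.get_obs(); print("plunger",onz("wrist",(562,238),.069,o))
E
python3 -m handwheel '[{"x":0,"y":0,"z":0,"rx":0,"ry":0,"rz":0,"hand":1},{"x":0,"y":0,"z":0,"rx":0,"ry":0,"rz":0,"hand":1},{"x":0,"y":0,"z":0,"rx":0,"ry":0,"rz":0,"hand":1},{"x":0,"y":0,"z":0,"rx":0,"ry":0,"rz":0,"hand":1},{"x":0,"y":0,"z":-3,"rx":0,"ry":0,"rz":0,"hand":1},{"x":0,"y":0,"z":-5,"rx":0,"ry":0,"rz":0,"hand":1},{"x":0,"y":0,"z":-5,"rx":0,"ry":0,"rz":0,"hand":1},{"x":0,"y":0,"z":-5.5,"rx":0,"ry":0,"rz":0,"hand":1},{"x":0,"y":0,"z":0,"rx":0,"ry":0,"rz":0,"hand":1}]' 60
python3 -m handwheel '[{"x":-0.8,"y":-3.8,"z":0,"rx":0,"ry":0,"rz":0,"hand":1},{"x":-0.8,"y":-3.8,"z":0,"rx":0,"ry":0,"rz":0,"hand":1},{"x":-0.8,"y":-3.8,"z":0,"rx":0,"ry":0,"rz":0,"hand":1},{"x":-0.8,"y":-3.8,"z":0,"rx":0,"ry":0,"rz":0,"hand":1},{"x":0,"y":0,"z":0,"rx":0,"ry":0,"rz":-9,"hand":1},{"x":0,"y":0,"z":0,"rx":0,"ry":0,"rz":-9,"hand":1},{"x":0,"y":0,"z":0,"rx":0,"ry":0,"rz":-9,"hand":1},{"x":0,"y":0,"z":0,"rx":0,"ry":0,"rz":-9,"hand":1},{"x":0,"y":0,"z":0,"rx":0,"ry":0,"rz":-9,"hand":1},{"x":0,"y":0,"z":0,"rx":0,"ry":0,"rz":-9,"hand":1}]'
python3 - <<'E'
from h import *
o=sensors.get_obs(); print(o["eef_pos"],o["ee_rot"],o["q"]); cv2.imwrite("pics/w4.png",viewer.get_image("wrist")[:,:,::-1])
s=np.radians(8.5);O=np.array([.5585,.0096,0]);y=np.array([-np.sin(s),np.cos(s),0]);x=np.array([np.cos(s),np.sin(s),0])
for p in((-80,82),(0,50),(-22.5,89),(0,-20)): print(p,proj("wrist",O+x*p[0]/1e3+y*p[1]/1e3+[0,0,.18],o))
E
```

```text
plunger [0.40257341 0.28991511 0.069     ]
time_s: 3.68
eef_pos: [0.4023, 0.1911, 0.2659]
ee_rot: [179.8, 0.2, 163.9]
wrist_force: [1.3, 0.6, -1.6]
opening: 0.269
gripper_force: 59.2
time_s: 4.92
eef_pos: [0.3896, 0.0357, 0.2609]
ee_rot: [179.9, -0.1, -141.8]
wrist_force: [0.3, -0.1, -0.7]
opening: 0.268
gripper_force: 59.5
[0.38955759 0.0357187  0.26091362] [ 1.79935495e+02 -1.09632947e-01 -1.41793267e+02] [ 5.24285626e+00 -1.55398192e+01 -5.55919978e+00  1.00107701e+02
 -5.53142120e-03 -3.29638091e+01]
(-80, 82) [294.88351716 379.86799379]
(0, 50) [195.97924769 449.02085754]
(-22.5, 89) [262.80835354 448.67889593]
(0, -20) [ 98.09077982 405.2998727 ]
```

View pics/w4.png

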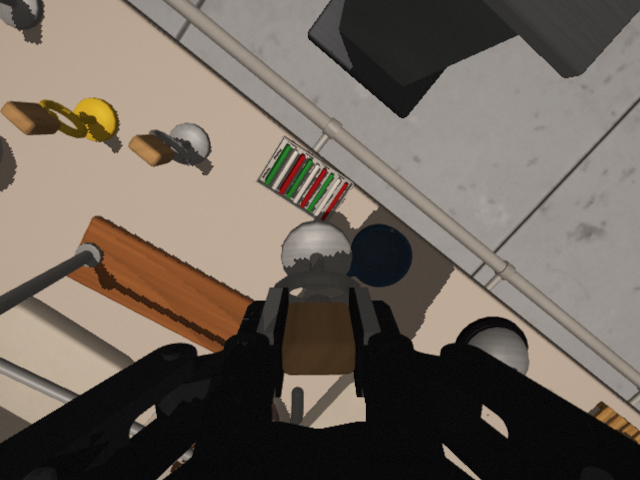

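The hook tip is visible at (297,390), heading straight down the image, so it is aligned. The plate's front edge runs from (97,217) to about (255,298), and the post's foot is at (90,253).

```bash
python3 - <<'E'
from h import *
o=sensors.get_obs(); g=lambda u,z:onz("wrist",u,z,o)
tip=g((297,390),.18);print("tip",tip, "dir",g((297,420),.18)-tip)
A=g((97,217),.012);B=g((255,298),.012);P=g((90,253),.014);d=B-A;print(A,B,P,"yaw",np.degrees(np.arctan2(-d[0],d[1])))
d=tip-P;print("post->tip",np.hypot(*d[:2]),np.hypot(.08,.207),"yaw",np.degrees(np.arctan2(d[1],d[0])-np.arctan2(.207,-.08)))
E
```

```text
tip [0.47208015 0.08511419 0.18      ] dir [0.01812635 0.01408375 0.        ]
[ 0.54090422 -0.12280059  0.012     ] [0.51346201 0.05109491 0.012     ] [ 0.57681591 -0.10875143  0.014     ] yaw 8.967814874784516
post->tip 0.22034848606620433 0.22192115717073935 yaw 7.249909900983845
```

```bash
cat >> h.py <<'E'
O=np.array([.560,.0145,0]);YAW=8.5
def st(p,z=.18):
    s=np.radians(YAW);return O+[p[0]*np.cos(s)-p[1]*np.sin(s),p[0]*np.sin(s)+p[1]*np.cos(s),z]
def path(s):
    """eye pose s metres in from the tip: world xyz, tool yaw (camera trailing)"""
    u=np.array([.866,.5]);e=np.array([-.0675,.089])
    if s<.0144: p=e+u*(s-.0144);a=30
    elif s<.0144+.09425:
        t=(s-.0144)/.045;b=2*np.pi/3-t;p=np.array([-.045,.05])+.045*np.array([np.cos(b),np.sin(b)]);a=np.degrees(b)-90
    else: p=np.array([0,.05-(s-.10865)]);a=-90
    return st(p),a+YAW+180
def pg(s,dz=0,off=.023):
    o=sensors.get_obs();X,y=path(s);return s,go(X+[0,0,off+dz],y,o)
E
python3 - <<'E'
from h import *
np.set_printoptions(suppress=True)
for s in(-.04,0,.014,.055,.10865,.2437):print(pg(s),path(s))
E
```

```text
(-0.04, (array([-5.19, -1.2 ,  5.78]), 'rz', np.float64(0.1))) (array([0.43751387, 0.05868068, 0.18      ]), 218.5)
(0, (array([-9.19, -1.21,  5.78]), 'rz', np.float64(0.1))) (array([0.4688172 , 0.08358112, 0.18      ]), 218.5)
(0.014, (array([-10.59,  -1.22,   5.77]), 'rz', np.float64(0.1))) (array([0.47977336, 0.09229627, 0.18      ]), 218.5)
(0.055, (array([-14.16,  -2.94,   5.76]), 'rz', np.float64(51.8))) (array([0.51837465, 0.10111158, 0.18      ]), np.float64(166.8064744837524))
(0.10865, (array([-14.51,  -7.98,   5.76]), 'rz', np.float64(120.1))) (array([0.55260953, 0.06395079, 0.18      ]), 98.5)
(0.2437, (array([ -7.73, -19.66,   5.76]), 'rz', np.float64(120.1))) (array([ 0.57257119, -0.0696158 ,  0.18      ]), 98.5)
```

```bash
python3 -m handwheel '[{"x":-2.2,"y":-0.6,"z":2.9,"rx":0,"ry":0,"rz":0,"hand":1},{"x":-3,"y":-0.6,"z":2.9,"rx":0,"ry":0,"rz":0,"hand":1},{"x":0,"y":0,"z":0,"rx":0,"ry":0,"rz":0,"hand":1},{"x":-1.2,"y":0,"z":0,"rx":0,"ry":0,"rz":0,"hand":1},{"x":-1,"y":0,"z":0,"rx":0,"ry":0,"rz":0,"hand":1},{"x":0,"y":0,"z":0,"rx":0,"ry":0,"rz":0,"hand":1},{"x":0,"y":0,"z":0,"rx":0,"ry":0,"rz":0,"hand":1}]'
python3 - <<'E'
from h import *
o=sensors.get_obs()
w=viewer.get_image("wrist")[200:480,200:440,::-1];s=viewer.get_image("side")[140:280,280:420,::-1]
cv2.imwrite("pics/c5.png",np.hstack([cv2.resize(w,(480,560)),cv2.resize(s,(310,560) if 0 else (320,320)).repeat(1,0) if 0 else cv2.copyMakeBorder(cv2.resize(s,(320,320)),0,240,0,0,0)]))
for q in(-.018,0.014):print(pg(q))
E
```

```text
time_s: 5.85
eef_pos: [0.4557, 0.0718, 0.2046]
ee_rot: [-180.0, 0.0, -142.1]
wrist_force: [-0.1, 0.5, -0.9]
opening: 0.27
gripper_force: 59.5
(-0.018, (array([0.02, 0.11, 0.15]), 'rz', np.float64(-0.6)))
(0.014, (array([-3.18,  0.14,  0.15]), 'rz', np.float64(-0.6)))
```

View pics/c5.png

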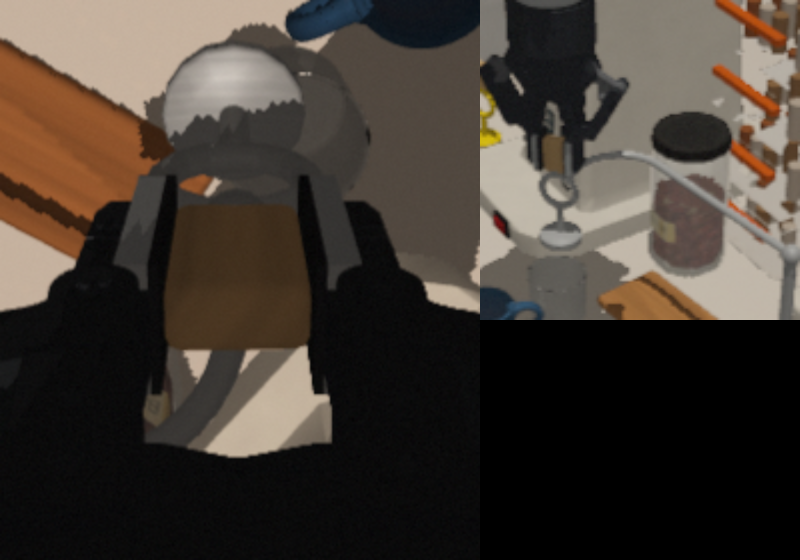

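The eye is lined up with the hook: the bar shows centred under the grip at crop (237,350), and in the side crop the ring is level with the hook. I thread it on.

```bash
python3 -m handwheel '[{"x":-0.8,"y":0.1,"z":0.15,"rx":0,"ry":0,"rz":0,"hand":1},{"x":-0.8,"y":0,"z":0,"rx":0,"ry":0,"rz":0,"hand":1},{"x":-0.8,"y":0,"z":0,"rx":0,"ry":0,"rz":0,"hand":1},{"x":-0.8,"y":0,"z":0,"rx":0,"ry":0,"rz":0,"hand":1},{"x":0,"y":0,"z":0,"rx":0,"ry":0,"rz":0,"hand":1}]'
python3 -m handwheel '[{"x":-0.78,"y":-0.07,"z":0,"rx":0,"ry":0,"rz":10,"hand":1},{"x":-0.78,"y":-0.07,"z":0,"rx":0,"ry":0,"rz":10,"hand":1},{"x":-0.78,"y":-0.07,"z":0,"rx":0,"ry":0,"rz":10,"hand":1},{"x":-0.78,"y":-0.07,"z":0,"rx":0,"ry":0,"rz":10,"hand":1},{"x":0,"y":0,"z":0,"rx":0,"ry":0,"rz":0,"hand":1}]'
python3 - <<'E'
from h import *
print(pg(.0144+.0314),path(.0144+.0314),sensors.get_obs()["q"])
E
```

```text
time_s: 6.58
eef_pos: [0.4807, 0.0926, 0.2025]
ee_rot: [180.0, -0.0, -142.1]
wrist_force: [-0.4, -1.2, -0.3]
opening: 0.271
gripper_force: 59.5
time_s: 7.2
eef_pos: [0.5097, 0.1016, 0.2026]
ee_rot: [-180.0, -0.0, 178.0]
wrist_force: [-0.5, 0.6, -0.7]
opening: 0.27
gripper_force: 59.5
(0.045799999999999993, (array([ 0.05,  0.07, -0.04]), 'rz', np.float64(-0.5))) (array([0.50926586, 0.10228436, 0.18      ]), np.float64(178.5202782953159)) [ 1.12698052e+01  3.33237518e-01  2.06865197e+00  9.17611644e+01
 -2.05277988e-03  1.32986701e+01]
```

No contact. I continue round the bend.

```bash
python3 -m handwheel '[{"x":-0.78,"y":-0.07,"z":0,"rx":0,"ry":0,"rz":10,"hand":1},{"x":-0.78,"y":-0.07,"z":0,"rx":0,"ry":0,"rz":10,"hand":1},{"x":-0.78,"y":-0.07,"z":0,"rx":0,"ry":0,"rz":10,"hand":1},{"x":-0.78,"y":-0.07,"z":0,"rx":0,"ry":0,"rz":10,"hand":1},{"x":0,"y":0,"z":0,"rx":0,"ry":0,"rz":0,"hand":1}]'
python3 -m handwheel '[{"x":-0.78,"y":-0.07,"z":0,"rx":0,"ry":0,"rz":10,"hand":1},{"x":-0.78,"y":-0.07,"z":0,"rx":0,"ry":0,"rz":10,"hand":1},{"x":-0.78,"y":-0.07,"z":0,"rx":0,"ry":0,"rz":10,"hand":1},{"x":-0.78,"y":-0.07,"z":0,"rx":0,"ry":0,"rz":10,"hand":1},{"x":0,"y":0,"z":0,"rx":0,"ry":0,"rz":0,"hand":1}]'
python3 - <<'E'
from h import *
print(pg(.10865),pg(.2437))
E
```

```text
time_s: 7.82
eef_pos: [0.5379, 0.0898, 0.2027]
ee_rot: [-180.0, -0.0, 138.1]
wrist_force: [-0.5, -0.1, -1.3]
opening: 0.272
gripper_force: 59.6
time_s: 8.45
eef_pos: [0.5521, 0.0627, 0.2029]
ee_rot: [-180.0, -0.0, 98.3]
wrist_force: [-0.2, 0.6, -0.1]
opening: 0.266
gripper_force: 59.5
(0.10865, (array([ 0.12,  0.07, -0.01]), 'rz', np.float64(-0.2))) (0.2437, (array([-1.339e+01,  1.300e-01, -1.000e-02]), 'rz', np.float64(-0.2)))
```

```bash
python3 -m handwheel '[{"x":-1.7,"y":0.1,"z":0,"rx":0,"ry":0,"rz":0,"hand":1},{"x":-1.7,"y":0,"z":0,"rx":0,"ry":0,"rz":0,"hand":1},{"x":-1.7,"y":0,"z":0,"rx":0,"ry":0,"rz":0,"hand":1},{"x":-1.7,"y":0,"z":0,"rx":0,"ry":0,"rz":0,"hand":1},{"x":-1.7,"y":0,"z":0,"rx":0,"ry":0,"rz":0,"hand":1},{"x":-1.7,"y":0,"z":0,"rx":0,"ry":0,"rz":0,"hand":1},{"x":-1.7,"y":0,"z":0,"rx":0,"ry":0,"rz":0,"hand":1},{"x":-1.4,"y":0,"z":0,"rx":0,"ry":0,"rz":0,"hand":1},{"x":0,"y":0,"z":0,"rx":0,"ry":0,"rz":0,"hand":1}]'
python3 -m handwheel '[{"x":0,"y":0,"z":0.4,"rx":0,"ry":0,"rz":0,"hand":1},{"x":0,"y":0,"z":0.3,"rx":0,"ry":0,"rz":0,"hand":1},{"x":0,"y":0,"z":0.1,"rx":0,"ry":0,"rz":0,"hand":1},{"x":0,"y":0,"z":0,"rx":0,"ry":0,"rz":0,"hand":1}]'
python3 - <<'E'
from h import *
print(pg(.2437,-.009)); s=viewer.get_image("side")[140:340,290:450,::-1];s2=viewer.get_image("scene")[140:340,290:450,::-1];w=viewer.get_image("wrist")[:,:,::-1]
cv2.imwrite("pics/c6.png",np.hstack([cv2.resize(s,(240,300)),cv2.resize(s2,(240,300)),cv2.resize(w[160:460,180:460],(320,300))]))
E
```

```text
time_s: 9.57
eef_pos: [0.5718, -0.0697, 0.2027]
ee_rot: [-180.0, -0.0, 97.8]
wrist_force: [-0.4, 0.4, -0.9]
opening: 0.27
gripper_force: 59.5
time_s: 10.07
eef_pos: [0.5716, -0.0685, 0.1947]
ee_rot: [-180.0, -0.0, 97.9]
wrist_force: [0.4, -0.8, -0.3]
opening: 0.271
gripper_force: 59.5
(0.2437, (array([-0.12,  0.08,  0.07]), 'rz', np.float64(-0.6)))
```

View pics/c6.png

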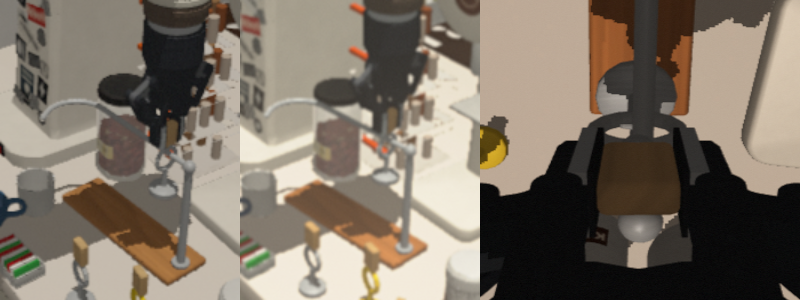

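The marker is on the bar with the eye round it and the knob beyond. The bar sits about 2.5 mm towards tool +y of my model, so I correct the model. I lower the last bit, release and retreat upward.

```bash
sed -i 's/O=np.array(\[.560,/O=np.array([.5625,/' h.py
python3 -m handwheel '[{"x":0,"y":0.2,"z":0.1,"rx":0,"ry":0,"rz":0,"hand":1},{"x":0,"y":0,"z":0,"rx":0,"ry":0,"rz":0,"hand":0.5},{"x":0,"y":0,"z":0,"rx":0,"ry":0,"rz":0,"hand":0.5},{"x":0,"y":0,"z":0,"rx":0,"ry":0,"rz":0,"hand":0.5},{"x":0,"y":0,"z":-1.5,"rx":0,"ry":0,"rz":0,"hand":0.5},{"x":0,"y":0,"z":-3,"rx":0,"ry":0,"rz":0,"hand":0.5},{"x":0,"y":0,"z":-5,"rx":0,"ry":0,"rz":0,"hand":0.5},{"x":0,"y":0,"z":0,"rx":0,"ry":0,"rz":0,"hand":0.5}]'
python3 - <<'E'
from h import *
o=sensors.get_obs();print(o["q"]);s=np.hstack([viewer.get_image(n)[130:430,230:450,::-1] for n in("side","scene")])
print(go([.36,-.1,.235],90,o),go([.36,-.28,.235],90,o))
cv2.imwrite("pics/c7.png",cv2.resize(s,None,fx=1.8,fy=1.8))
E
```

```text
time_s: 11.22
eef_pos: [0.5746, -0.0686, 0.2941]
ee_rot: [179.6, 0.1, 97.9]
wrist_force: [-0.2, -0.4, 0.5]
opening: 0.496
gripper_force: 0.0
[-6.80915528e+00  1.06645146e+01  2.35102867e+01  1.02429330e+02
  4.05799693e-04  7.52796164e+01]
(array([ -0.15, -21.73,   5.76]), 'rz', np.float64(7.9)) (array([-17.97, -24.2 ,   5.77]), 'rz', np.float64(7.9))
```

View pics/c7.png

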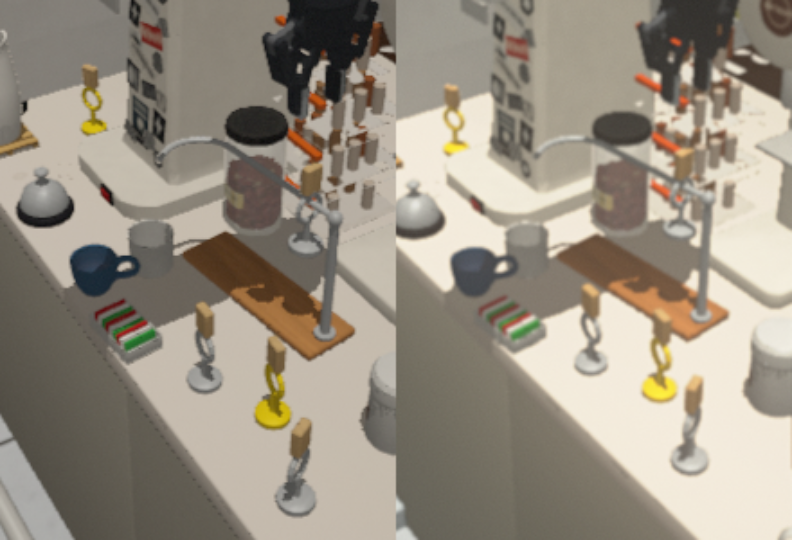

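Marker_a hangs upright on the bar. b stands at side-crop foot (205,377), c at (296,497), and yellow is between them. I move between b and c for one look at both.

```bash
python3 -m handwheel '[{"x":-2.3,"y":-5,"z":0,"rx":0,"ry":0,"rz":0,"hand":0.3},{"x":-2.3,"y":-5,"z":0,"rx":0,"ry":0,"rz":0,"hand":0.3},{"x":-2.3,"y":-5,"z":0,"rx":0,"ry":0,"rz":0,"hand":0.3},{"x":-2.3,"y":-5,"z":0,"rx":0,"ry":0,"rz":0,"hand":0.3},{"x":0,"y":0,"z":0,"rx":0,"ry":0,"rz":0,"hand":0.3}]'
python3 -m handwheel '[{"x":0,"y":0,"z":0,"rx":0,"ry":0,"rz":-9,"hand":0.3},{"x":0,"y":0,"z":0,"rx":0,"ry":0,"rz":-9,"hand":0.3},{"x":0,"y":0,"z":0,"rx":0,"ry":0,"rz":-9,"hand":0.3},{"x":0,"y":0,"z":0,"rx":0,"ry":0,"rz":-9,"hand":0.3},{"x":0,"y":0,"z":0,"rx":0,"ry":0,"rz":-9,"hand":0.3},{"x":0,"y":0,"z":0,"rx":0,"ry":0,"rz":-9,"hand":0.3},{"x":0,"y":0,"z":0,"rx":0,"ry":0,"rz":-9,"hand":0.3},{"x":0,"y":0,"z":0,"rx":0,"ry":0,"rz":-9,"hand":0.3},{"x":0,"y":0,"z":0,"rx":0,"ry":0,"rz":-9,"hand":0.3},{"x":0,"y":0,"z":0,"rx":0,"ry":0,"rz":0,"hand":0.3}]'
python3 - <<'E'
from h import *
o=sensors.get_obs();print(o["eef_pos"],o["ee_rot"]);i=viewer.get_image("wrist")[:,:,::-1];cv2.imwrite("pics/w8.png",i)
b=proj("wrist",(.4275,-.094,.11),o);c=proj("wrist",(.42,-.279,.11),o);print(b,c);out=[]
for p in(b,c):
    u,v=np.round(p).astype(int);u=np.clip(u,55,585);v=np.clip(v,60,410);r=(u-55,v-60,u+55,v+50);print(r)
    out.append(cv2.resize(i[r[1]:r[3],r[0]:r[2]],None,fx=3.6,fy=3.6,interpolation=cv2.INTER_CUBIC))
    try:print(grip(i,r))
    except Exception as e:print(e)
cv2.imwrite("pics/c8.png",np.hstack(out))
E
```

```text
time_s: 11.95
eef_pos: [0.3857, -0.1883, 0.2887]
ee_rot: [-180.0, 0.0, 97.7]
wrist_force: [0.8, -0.5, -0.2]
opening: 0.704
gripper_force: 0.0
time_s: 13.2
eef_pos: [0.3886, -0.1867, 0.288]
ee_rot: [180.0, -0.1, 178.9]
wrist_force: [-1.1, -0.4, 0.2]
opening: 0.696
gripper_force: 0.0
[ 0.3885643  -0.18669766  0.28798179] [ 1.79958973e+02 -7.00972524e-02  1.78890737e+02]
[429.58749184 256.87109167] [207.76094278 252.36205919]
(np.int64(375), np.int64(197), np.int64(485), np.int64(307))
(array([ 34,  41,  36,  24, 711], dtype=int32), ((426.5, 249.5), (23.0, 35.0), 90.0), array([409., 238.]), array([444., 261.]))
(np.int64(153), np.int64(192), np.int64(263), np.int64(302))
(array([ 45,  36,  31,  36, 698], dtype=int32), ((213.6404571533203, 245.22471618652344), (30.739940643310547, 25.01595115661621), 57.9946174621582), array([198., 228.]), array([228., 263.]))
```

View pics/c8.png

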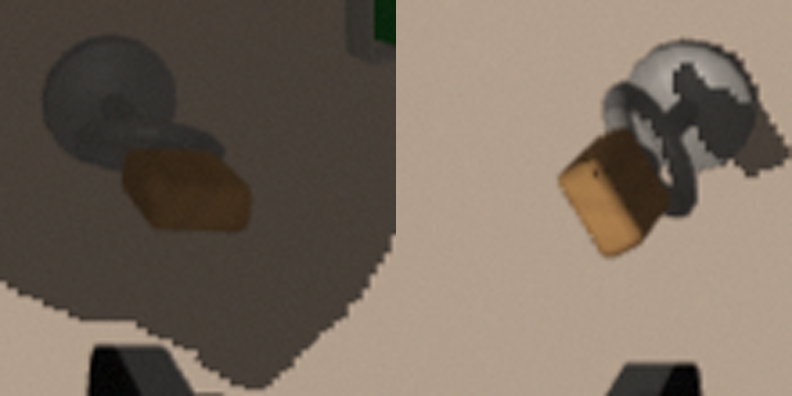

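b's grip-top centre is at about (430.3,253.7), its long side near-horizontal (+2°), foot (405.6,224). c's grip top is at (209.7,250), long side at 60.6°, foot (234.7,221). Both are grey steel. I take b first.

```bash
python3 - <<'E'
from h import *
o=sensors.get_obs()
for n,t,f,a in(("b",(430.3,253.7),(405.6,224),2),("c",(209.7,250),(234.7,221.2),60.6)):
    T=onz("wrist",t,.11,o);F=onz("wrist",f,.005,o);print(n,T[:2],F[:2],go([*T[:2],.078],o["ee_rot"][2]-a,o))
E
```

```text
b [ 0.42495886 -0.09374576] [ 0.42513754 -0.09239442] (array([-3.46,  9.37, 21.01]), 'rz', np.float64(2.0))
c [ 0.41774751 -0.27744131] [ 0.41802907 -0.27743643] (array([-3.15, -9.01, 21.  ]), 'rz', np.float64(60.6))
```

```bash
python3 -m handwheel '[{"x":-1.7,"y":4.7,"z":3,"rx":0,"ry":0,"rz":2,"hand":0.35},{"x":-1.7,"y":4.7,"z":3,"rx":0,"ry":0,"rz":0,"hand":0.35},{"x":0,"y":0,"z":3,"rx":0,"ry":0,"rz":0,"hand":0.35},{"x":0,"y":0,"z":3,"rx":0,"ry":0,"rz":0,"hand":0.35},{"x":0,"y":0,"z":3,"rx":0,"ry":0,"rz":0,"hand":0.35},{"x":0,"y":0,"z":2,"rx":0,"ry":0,"rz":0,"hand":0.35},{"x":0,"y":0,"z":2,"rx":0,"ry":0,"rz":0,"hand":0.35},{"x":0,"y":0,"z":2,"rx":0,"ry":0,"rz":0,"hand":0.35},{"x":0,"y":0,"z":0,"rx":0,"ry":0,"rz":0,"hand":0.35}]' 60
python3 - <<'E'
from h import *
o=sensors.get_obs();i=viewer.get_image("wrist")[:,:,::-1].copy();cv2.imwrite("pics/w9.png",i);print(o["eef_pos"],o["ee_rot"],grip(i,(240,280,400,400)),go([.4251,-.093,.078],177,o))
E
```

```text
time_s: 14.38
eef_pos: [0.4247, -0.094, 0.0773]
ee_rot: [180.0, -0.2, 176.8]
wrist_force: [-0.5, -0.2, 0.9]
opening: 0.65
gripper_force: 0.0
[ 0.42467406 -0.09404683  0.07733268] [ 1.79969027e+02 -1.66074584e-01  1.76764672e+02] (array([  43,   22,   77,   73, 5096], dtype=int32), ((320.9999694824219, 337.9999694824219), (75.99998474121094, 71.99998474121094), 0.0), array([283., 302.]), array([359., 374.])) (array([-0.04,  0.11, -0.07]), 'rz', np.float64(-0.2))
```

Centred at column 321 with the yaw fitting. I grip, lift and go to the pre-tip pose.

```bash
python3 -m handwheel '[{"x":0,"y":0,"z":0,"rx":0,"ry":0,"rz":0,"hand":1},{"x":0,"y":0,"z":0,"rx":0,"ry":0,"rz":0,"hand":1},{"x":0,"y":0,"z":0,"rx":0,"ry":0,"rz":0,"hand":1},{"x":0,"y":0,"z":0,"rx":0,"ry":0,"rz":0,"hand":1},{"x":0,"y":0,"z":-3,"rx":0,"ry":0,"rz":0,"hand":1},{"x":0,"y":0,"z":-5,"rx":0,"ry":0,"rz":0,"hand":1},{"x":0,"y":0,"z":-5,"rx":0,"ry":0,"rz":0,"hand":1},{"x":0,"y":0,"z":-2.5,"rx":0,"ry":0,"rz":0,"hand":1},{"x":0,"y":0,"z":0,"rx":0,"ry":0,"rz":0,"hand":1}]' 60
python3 -m handwheel '[{"x":0.25,"y":4.7,"z":0,"rx":0,"ry":0,"rz":0,"hand":1},{"x":0.25,"y":4.7,"z":0,"rx":0,"ry":0,"rz":0,"hand":1},{"x":0.25,"y":4.7,"z":0,"rx":0,"ry":0,"rz":0,"hand":1},{"x":0,"y":0,"z":0,"rx":0,"ry":0,"rz":-8.4,"hand":1},{"x":0,"y":0,"z":0,"rx":0,"ry":0,"rz":-8.4,"hand":1},{"x":0,"y":0,"z":0,"rx":0,"ry":0,"rz":-8.4,"hand":1},{"x":0,"y":0,"z":0,"rx":0,"ry":0,"rz":-8.4,"hand":1},{"x":0,"y":0,"z":0,"rx":0,"ry":0,"rz":-8.4,"hand":1},{"x":0,"y":0,"z":0,"rx":0,"ry":0,"rz":0,"hand":1}]'
python3 - <<'E'
from h import *
i=viewer.get_image("wrist")[:,:,::-1];cv2.imwrite("pics/w10.png",i)
for s in(-.06,-.02,.014):print(pg(s))
E
```

```text
time_s: 15.55
eef_pos: [0.4264, -0.0947, 0.2353]
ee_rot: [-180.0, 0.2, 176.9]
wrist_force: [-0.7, 0.1, -1.6]
opening: 0.27
gripper_force: 59.1
time_s: 16.68
eef_pos: [0.4253, 0.0467, 0.2323]
ee_rot: [179.9, -0.1, -141.2]
wrist_force: [-0.5, 0.1, -1.6]
opening: 0.27
gripper_force: 59.5
(-0.06, (array([0.1 , 0.03, 2.96]), 'rz', np.float64(0.2)))
(-0.02, (array([-3.9 ,  0.01,  2.95]), 'rz', np.float64(0.2)))
(0.014, (array([-7.3 , -0.  ,  2.95]), 'rz', np.float64(0.2)))
```

```bash
python3 -m handwheel '[{"x":0,"y":0,"z":2.9,"rx":0,"ry":0,"rz":0,"hand":1},{"x":-1.8,"y":0,"z":0,"rx":0,"ry":0,"rz":0,"hand":1},{"x":-1.5,"y":0,"z":0,"rx":0,"ry":0,"rz":0,"hand":1},{"x":-0.8,"y":0,"z":0,"rx":0,"ry":0,"rz":0,"hand":1},{"x":-0.8,"y":0,"z":0,"rx":0,"ry":0,"rz":0,"hand":1},{"x":-0.8,"y":0,"z":0,"rx":0,"ry":0,"rz":0,"hand":1},{"x":-0.8,"y":0,"z":0,"rx":0,"ry":0,"rz":0,"hand":1},{"x":-0.8,"y":0,"z":0,"rx":0,"ry":0,"rz":0,"hand":1},{"x":0,"y":0,"z":0,"rx":0,"ry":0,"rz":0,"hand":1}]'
python3 - <<'E'
from h import *
print(pg(.014))
E
python3 -m handwheel '[{"x":-0.78,"y":-0.07,"z":0,"rx":0,"ry":0,"rz":10,"hand":1},{"x":-0.78,"y":-0.07,"z":0,"rx":0,"ry":0,"rz":10,"hand":1},{"x":-0.78,"y":-0.07,"z":0,"rx":0,"ry":0,"rz":10,"hand":1},{"x":-0.78,"y":-0.07,"z":0,"rx":0,"ry":0,"rz":10,"hand":1},{"x":0,"y":0,"z":0,"rx":0,"ry":0,"rz":0,"hand":1}]'
python3 - <<'E'
from h import *
print(pg(.0458))
E
```

```text
time_s: 17.85
eef_pos: [0.4828, 0.0928, 0.2046]
ee_rot: [180.0, -0.0, -141.1]
wrist_force: [0.2, -0.4, -1.6]
opening: 0.271
gripper_force: 59.5
(0.014, (array([ 0.08, -0.01,  0.16]), 'rz', np.float64(0.4)))
time_s: 18.48
eef_pos: [0.5117, 0.1024, 0.2046]
ee_rot: [-180.0, -0.0, 179.0]
wrist_force: [-0.0, 0.2, -1.5]
opening: 0.268
gripper_force: 59.6
(0.0458, (array([-0.01, -0.01,  0.16]), 'rz', np.float64(0.4)))
```

```bash
python3 -m handwheel '[{"x":-0.78,"y":-0.07,"z":0.1,"rx":0,"ry":0,"rz":10,"hand":1},{"x":-0.78,"y":-0.07,"z":0,"rx":0,"ry":0,"rz":10,"hand":1},{"x":-0.78,"y":-0.07,"z":0,"rx":0,"ry":0,"rz":10,"hand":1},{"x":-0.78,"y":-0.07,"z":0,"rx":0,"ry":0,"rz":10,"hand":1},{"x":-0.78,"y":-0.07,"z":0,"rx":0,"ry":0,"rz":10,"hand":1},{"x":-0.78,"y":-0.07,"z":0,"rx":0,"ry":0,"rz":10,"hand":1},{"x":-0.78,"y":-0.07,"z":0,"rx":0,"ry":0,"rz":10,"hand":1},{"x":-0.78,"y":-0.07,"z":0,"rx":0,"ry":0,"rz":10,"hand":1},{"x":0,"y":0,"z":0,"rx":0,"ry":0,"rz":0,"hand":1}]'
python3 - <<'E'
from h import *
print(pg(.10865),pg(.19))
E
```

```text
time_s: 19.6
eef_pos: [0.5548, 0.064, 0.2038]
ee_rot: [-180.0, -0.0, 99.1]
wrist_force: [-0.1, -0.3, -1.4]
opening: 0.268
gripper_force: 59.6
(0.10865, (array([-0.01,  0.03,  0.08]), 'rz', np.float64(0.6))) (0.19, (array([-8.15, -0.06,  0.08]), 'rz', np.float64(0.6)))
```

```bash
python3 -m handwheel '[{"x":-1.6,"y":0,"z":0.1,"rx":0,"ry":0,"rz":0.6,"hand":1},{"x":-1.6,"y":0,"z":0,"rx":0,"ry":0,"rz":0,"hand":1},{"x":-1.6,"y":0,"z":0,"rx":0,"ry":0,"rz":0,"hand":1},{"x":-1.6,"y":0,"z":0,"rx":0,"ry":0,"rz":0,"hand":1},{"x":-1.6,"y":0,"z":0,"rx":0,"ry":0,"rz":0,"hand":1},{"x":0,"y":0,"z":0.4,"rx":0,"ry":0,"rz":0,"hand":1},{"x":0,"y":0,"z":0.3,"rx":0,"ry":0,"rz":0,"hand":1},{"x":0,"y":0,"z":0.1,"rx":0,"ry":0,"rz":0,"hand":1},{"x":0,"y":0,"z":0,"rx":0,"ry":0,"rz":0,"hand":1}]'
python3 - <<'E'
from h import *
print(pg(.19,-.009));i=viewer.get_image("wrist")[:,:,::-1];cv2.imwrite("pics/w11.png",i)
E
python3 -m handwheel '[{"x":0,"y":0,"z":0.1,"rx":0,"ry":0,"rz":0,"hand":1},{"x":0,"y":0,"z":0,"rx":0,"ry":0,"rz":0,"hand":0.5},{"x":0,"y":0,"z":0,"rx":0,"ry":0,"rz":0,"hand":0.5},{"x":0,"y":0,"z":0,"rx":0,"ry":0,"rz":0,"hand":0.5},{"x":0,"y":0,"z":-1.5,"rx":0,"ry":0,"rz":0,"hand":0.5},{"x":0,"y":0,"z":-3,"rx":0,"ry":0,"rz":0,"hand":0.5},{"x":0,"y":0,"z":-5,"rx":0,"ry":0,"rz":0,"hand":0.5},{"x":0,"y":0,"z":0,"rx":0,"ry":0,"rz":0,"hand":0.5}]'
python3 - <<'E'
from h import *
for n in("side","scene"):
    i=viewer.get_image(n)[:,:,::-1].copy();cv2.imwrite(f"pics/{n}12.png",i);p=proj(n,np.array([.418,-.2774,.1]));print(n,p)
    u,v=np.round(p).astype(int);print(grip(i,(u-25,v-30,u+25,v+20)))
    q=proj(n,path(.19)[0]+[0,0,.028]);u,v=np.round(q).astype(int);print(q,grip(i,(u-12,v-15,u+12,v+15)))
E
```

```text
time_s: 20.72
eef_pos: [0.5668, -0.0146, 0.1955]
ee_rot: [179.9, 0.1, 98.3]
wrist_force: [-1.6, -3.4, 4.7]
opening: 0.266
gripper_force: 60.5
(0.19, (array([-0.2 ,  0.  ,  0.15]), 'rz', np.float64(-0.2)))
time_s: 21.78
eef_pos: [0.5678, -0.0147, 0.2939]
ee_rot: [179.6, 0.1, 98.3]
wrist_force: [0.4, 0.3, -0.0]
opening: 0.497
gripper_force: 0.0
side [396.38157312 369.42417875]
(array([ 21,  23,  11,  23, 180], dtype=int32), ((396.44622802734375, 372.9307556152344), (9.798744201660156, 22.326250076293945), 7.125016689300537), array([392., 362.]), array([402., 384.]))
[383.93899999 216.64630159] (array([  5,   5,  12,  19, 184], dtype=int32), ((382.5, 216.0), (18.0, 11.0), 90.0), array([377., 207.]), array([388., 225.]))
scene [392.94458863 345.24874117]
(array([  0,   0,  15,  32, 218], dtype=int32), ((376.09246826171875, 329.8988342285156), (12.620747566223145, 30.943639755249023), 8.746162414550781), array([368., 315.]), array([382., 346.]))
[369.03450389 211.19660222] (array([  7,   2,  17,  22, 227], dtype=int32), ((372.5560302734375, 208.30799865722656), (19.409074783325195, 16.368019104003906), 79.69515228271484), array([364., 198.]), array([380., 219.]))
```

b hangs (its grip is where expected in both views) and c has not moved. I go above c.

```bash
python3 -m handwheel '[{"x":-4.7,"y":-3.7,"z":0,"rx":0,"ry":0,"rz":0,"hand":0.35},{"x":-4.8,"y":-3.7,"z":0,"rx":0,"ry":0,"rz":0,"hand":0.35},{"x":-4.8,"y":-3.7,"z":0,"rx":0,"ry":0,"rz":0,"hand":0.35},{"x":-4.8,"y":-3.7,"z":0,"rx":0,"ry":0,"rz":0,"hand":0.35},{"x":-4.8,"y":-3.7,"z":0,"rx":0,"ry":0,"rz":0,"hand":0.35},{"x":0,"y":0,"z":2,"rx":0,"ry":0,"rz":-10,"hand":0.35},{"x":0,"y":0,"z":4,"rx":0,"ry":0,"rz":-10,"hand":0.35},{"x":0,"y":0,"z":0,"rx":0,"ry":0,"rz":0,"hand":0.35}]'
python3 - <<'E'
from h import *
o=sensors.get_obs();i=viewer.get_image("wrist")[:,:,::-1].copy();cv2.imwrite("pics/w13.png",i);T=np.array([.4178,-.2774,.11]);p=proj("wrist",T,o);print(p)
u,v=np.round(p).astype(int);print(grip(i,(u-50,v-50,u+50,v+40)),go([*T[:2],.078],118.3,o))
E
```

```text
time_s: 22.88
eef_pos: [0.4167, -0.2772, 0.2254]
ee_rot: [-179.8, -0.3, 118.2]
wrist_force: [-0.2, 0.0, -0.4]
opening: 0.648
gripper_force: 0.0
[320.98606314 234.71825893]
(array([ 33,  32,  36,  28, 889], dtype=int32), ((321.507568359375, 230.326416015625), (35.271026611328125, 26.496706008911133), 2.4895529747009277), array([304., 217.]), array([339., 244.])) (array([-0.16,  0.13, 14.74]), 'rz', np.float64(-0.1))
```

```bash
python3 -m handwheel '[{"x":-0.1,"y":0.1,"z":3,"rx":0,"ry":0,"rz":1.5,"hand":0.35},{"x":0,"y":0,"z":3,"rx":0,"ry":0,"rz":0,"hand":0.35},{"x":0,"y":0,"z":3,"rx":0,"ry":0,"rz":0,"hand":0.35},{"x":0,"y":0,"z":2,"rx":0,"ry":0,"rz":0,"hand":0.35},{"x":0,"y":0,"z":2,"rx":0,"ry":0,"rz":0,"hand":0.35},{"x":0,"y":0,"z":1.7,"rx":0,"ry":0,"rz":0,"hand":0.35},{"x":0,"y":0,"z":0,"rx":0,"ry":0,"rz":0,"hand":0.35}]'
python3 - <<'E'
from h import *
o=sensors.get_obs();i=viewer.get_image("wrist")[:,:,::-1].copy();cv2.imwrite("pics/w14.png",i);print(grip(i,(240,280,400,400)))
E
python3 -m handwheel '[{"x":0,"y":0,"z":0,"rx":0,"ry":0,"rz":0,"hand":1},{"x":0,"y":0,"z":0,"rx":0,"ry":0,"rz":0,"hand":1},{"x":0,"y":0,"z":0,"rx":0,"ry":0,"rz":0,"hand":1},{"x":0,"y":0,"z":0,"rx":0,"ry":0,"rz":0,"hand":1},{"x":0,"y":0,"z":-3,"rx":0,"ry":0,"rz":0,"hand":1},{"x":0,"y":0,"z":-5,"rx":0,"ry":0,"rz":0,"hand":1},{"x":0,"y":0,"z":-5,"rx":0,"ry":0,"rz":0,"hand":1},{"x":0,"y":0,"z":-2.5,"rx":0,"ry":0,"rz":0,"hand":1},{"x":0,"y":0,"z":0,"rx":0,"ry":0,"rz":0,"hand":1}]' 60
python3 - <<'E'
from h import *
o=sensors.get_obs();print(go([.36,-.1,.235],117,o),path(-.06)[0])
E
```

```text
time_s: 23.8
eef_pos: [0.4196, -0.2781, 0.0815]
ee_rot: [-180.0, -0.1, 116.7]
wrist_force: [-0.4, -0.6, 0.7]
opening: 0.652
gripper_force: 0.0
(array([  40,   12,   74,   70, 4676], dtype=int32), ((316.5, 326.5), (69.0, 73.0), 90.0), array([280., 292.]), array([353., 361.]))
time_s: 24.98
eef_pos: [0.4203, -0.2788, 0.2384]
ee_rot: [179.9, 0.2, 116.8]
wrist_force: [-0.4, -0.8, -0.7]
opening: 0.268
gripper_force: 59.2
(array([18.68,  2.68,  0.29]), 'rz', np.float64(-0.2)) [0.42436221 0.04623047 0.18      ]
```

```bash
python3 -m handwheel '[{"x":4.8,"y":2.5,"z":0,"rx":0,"ry":0,"rz":0,"hand":1},{"x":4.8,"y":2.5,"z":0,"rx":0,"ry":0,"rz":0,"hand":1},{"x":4.8,"y":2.5,"z":0,"rx":0,"ry":0,"rz":0,"hand":1},{"x":4.8,"y":2.5,"z":0,"rx":0,"ry":0,"rz":0,"hand":1},{"x":4.8,"y":2.5,"z":0,"rx":0,"ry":0,"rz":0,"hand":1},{"x":4.8,"y":2.5,"z":0,"rx":0,"ry":0,"rz":0,"hand":1},{"x":0,"y":0,"z":0,"rx":0,"ry":0,"rz":0,"hand":1}]'
python3 -m handwheel '[{"x":0,"y":0,"z":0,"rx":0,"ry":0,"rz":-10.2,"hand":1},{"x":0,"y":0,"z":0,"rx":0,"ry":0,"rz":-10.2,"hand":1},{"x":0,"y":0,"z":0,"rx":0,"ry":0,"rz":-10.2,"hand":1},{"x":0,"y":0,"z":0,"rx":0,"ry":0,"rz":-10.2,"hand":1},{"x":0,"y":0,"z":0,"rx":0,"ry":0,"rz":-10.2,"hand":1},{"x":0,"y":0,"z":0,"rx":0,"ry":0,"rz":-10.2,"hand":1},{"x":0,"y":0,"z":0,"rx":0,"ry":0,"rz":-10.2,"hand":1},{"x":0,"y":0,"z":0,"rx":0,"ry":0,"rz":-10.2,"hand":1},{"x":0,"y":0,"z":0,"rx":0,"ry":0,"rz":-10.2,"hand":1},{"x":0,"y":0,"z":0,"rx":0,"ry":0,"rz":-10.2,"hand":1}]'
python3 -m handwheel '[{"x":0,"y":0,"z":0,"rx":0,"ry":0,"rz":0,"hand":1}]'
python3 - <<'E'
from h import *
for s in(-.06,.014):print(pg(s,0,.026))
cv2.imwrite("pics/w15.png",viewer.get_image("wrist")[:,:,::-1])
E
```

```text
time_s: 25.85
eef_pos: [0.4229, 0.0493, 0.2349]
ee_rot: [-179.9, -0.1, 117.1]
wrist_force: [0.3, -0.1, -1.2]
opening: 0.265
gripper_force: 59.3
time_s: 27.1
eef_pos: [0.4233, 0.0454, 0.2353]
ee_rot: [179.9, -0.1, -140.9]
wrist_force: [-0.3, -0.6, -0.7]
opening: 0.27
gripper_force: 59.3
time_s: 27.22
eef_pos: [0.4233, 0.0456, 0.2355]
ee_rot: [180.0, -0.1, -141.3]
wrist_force: [0.3, 0.0, -1.8]
opening: 0.271
gripper_force: 59.3
(-0.06, (array([-0.12, -0.02,  2.95]), 'rz', np.float64(0.2)))
(0.014, (array([-7.52, -0.04,  2.94]), 'rz', np.float64(0.2)))
```

```bash
python3 -m handwheel '[{"x":0,"y":0,"z":2.95,"rx":0,"ry":0,"rz":0,"hand":1},{"x":-1.9,"y":0,"z":0,"rx":0,"ry":0,"rz":0,"hand":1},{"x":-1.6,"y":0,"z":0,"rx":0,"ry":0,"rz":0,"hand":1},{"x":-0.8,"y":0,"z":0,"rx":0,"ry":0,"rz":0,"hand":1},{"x":-0.8,"y":0,"z":0,"rx":0,"ry":0,"rz":0,"hand":1},{"x":-0.8,"y":0,"z":0,"rx":0,"ry":0,"rz":0,"hand":1},{"x":-0.8,"y":0,"z":0,"rx":0,"ry":0,"rz":0,"hand":1},{"x":-0.8,"y":0,"z":0,"rx":0,"ry":0,"rz":0,"hand":1},{"x":0,"y":0,"z":0,"rx":0,"ry":0,"rz":0,"hand":1}]'
python3 - <<'E'
from h import *
print(pg(.014,0,.026))
E
python3 -m handwheel '[{"x":-0.78,"y":-0.07,"z":0,"rx":0,"ry":0,"rz":10,"hand":1},{"x":-0.78,"y":-0.07,"z":0,"rx":0,"ry":0,"rz":10,"hand":1},{"x":-0.78,"y":-0.07,"z":0,"rx":0,"ry":0,"rz":10,"hand":1},{"x":-0.78,"y":-0.07,"z":0,"rx":0,"ry":0,"rz":10,"hand":1},{"x":0,"y":0,"z":0,"rx":0,"ry":0,"rz":0,"hand":1}]'
python3 - <<'E'
from h import *
print(pg(.0458,0,.026))
E
```

```text
time_s: 28.4
eef_pos: [0.4823, 0.0937, 0.2071]
ee_rot: [180.0, -0.0, -141.2]
wrist_force: [-0.3, -0.5, -1.4]
opening: 0.267
gripper_force: 59.4
(0.014, (array([ 0.09, -0.1 ,  0.11]), 'rz', np.float64(0.3)))
time_s: 29.02
eef_pos: [0.5112, 0.1031, 0.2071]
ee_rot: [-180.0, -0.0, 178.9]
wrist_force: [-0.4, -0.4, -1.7]
opening: 0.267
gripper_force: 59.4
(0.0458, (array([-0.05, -0.08,  0.11]), 'rz', np.float64(0.3)))
```

```bash
python3 -m handwheel '[{"x":-0.78,"y":-0.12,"z":0.1,"rx":0,"ry":0,"rz":10,"hand":1},{"x":-0.78,"y":-0.07,"z":0,"rx":0,"ry":0,"rz":10,"hand":1},{"x":-0.78,"y":-0.07,"z":0,"rx":0,"ry":0,"rz":10,"hand":1},{"x":-0.78,"y":-0.07,"z":0,"rx":0,"ry":0,"rz":10,"hand":1},{"x":-0.78,"y":-0.07,"z":0,"rx":0,"ry":0,"rz":10,"hand":1},{"x":-0.78,"y":-0.07,"z":0,"rx":0,"ry":0,"rz":10,"hand":1},{"x":-0.78,"y":-0.07,"z":0,"rx":0,"ry":0,"rz":10,"hand":1},{"x":-0.78,"y":-0.07,"z":0,"rx":0,"ry":0,"rz":10,"hand":1},{"x":0,"y":0,"z":0,"rx":0,"ry":0,"rz":0,"hand":1}]'
python3 - <<'E'
from h import *
print(pg(.1407,0,.026))
E
```

```text
time_s: 30.15
eef_pos: [0.5542, 0.0642, 0.2063]
ee_rot: [-180.0, 0.0, 99.0]
wrist_force: [-1.0, -0.2, -1.2]
opening: 0.269
gripper_force: 59.4
(0.1407, (array([-3.24,  0.05,  0.03]), 'rz', np.float64(0.5)))
```

```bash
python3 -m handwheel '[{"x":-1.1,"y":0.05,"z":0,"rx":0,"ry":0,"rz":0.5,"hand":1},{"x":-1.1,"y":0,"z":0,"rx":0,"ry":0,"rz":0,"hand":1},{"x":-1,"y":0,"z":0,"rx":0,"ry":0,"rz":0,"hand":1},{"x":0,"y":0,"z":0,"rx":0,"ry":0,"rz":0,"hand":1},{"x":0,"y":0,"z":0.4,"rx":0,"ry":0,"rz":0,"hand":1},{"x":0,"y":0,"z":0.3,"rx":0,"ry":0,"rz":0,"hand":1},{"x":0,"y":0,"z":0.1,"rx":0,"ry":0,"rz":0,"hand":1},{"x":0,"y":0,"z":0,"rx":0,"ry":0,"rz":0,"hand":1}]'
python3 -m handwheel '[{"x":0,"y":0,"z":0.05,"rx":0,"ry":0,"rz":0,"hand":1},{"x":0,"y":0,"z":0,"rx":0,"ry":0,"rz":0,"hand":0.5},{"x":0,"y":0,"z":0,"rx":0,"ry":0,"rz":0,"hand":0.5},{"x":0,"y":0,"z":0,"rx":0,"ry":0,"rz":0,"hand":0.5},{"x":0,"y":0,"z":-1.5,"rx":0,"ry":0,"rz":0,"hand":0.5},{"x":0,"y":0,"z":-3,"rx":0,"ry":0,"rz":0,"hand":0.5},{"x":0,"y":0,"z":-5,"rx":0,"ry":0,"rz":0,"hand":0.5},{"x":0,"y":0,"z":0,"rx":0,"ry":0,"rz":0,"hand":0.5},{"x":0,"y":0,"z":0,"rx":0,"ry":0,"rz":0,"hand":0.5},{"x":0,"y":0,"z":0,"rx":0,"ry":0,"rz":0,"hand":0.5}]'
python3 - <<'E'
from h import *
s=np.hstack([viewer.get_image(n)[140:380,220:440,::-1] for n in("side","scene")])
cv2.imwrite("pics/c16.png",cv2.resize(s,None,fx=1.8,fy=1.8,interpolation=cv2.INTER_CUBIC))
E
```

```text
time_s: 31.15
eef_pos: [0.5597, 0.0332, 0.1989]
ee_rot: [180.0, 0.0, 98.3]
wrist_force: [-0.8, -1.0, 4.2]
opening: 0.271
gripper_force: 60.2
time_s: 32.4
eef_pos: [0.5595, 0.033, 0.2918]
ee_rot: [-179.9, -0.0, 98.3]
wrist_force: [0.0, 0.4, -0.2]
opening: 0.501
gripper_force: 0.0
```

View pics/c16.png

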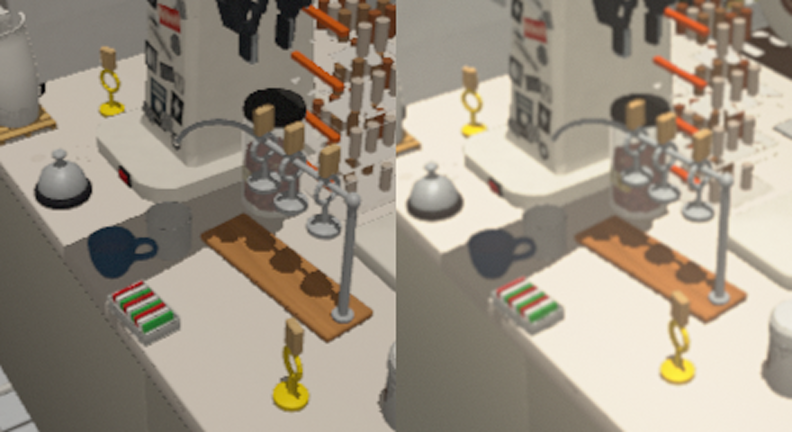

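All three markers hang freely on the straight bar, and the counter's other things are undisturbed. The bell's plunger is at side-crop (59,155). I go along the front to the bell with the camera side towards the robot and the fingers shut.

```bash
python3 -m handwheel '[{"x":0,"y":-5,"z":0,"rx":0,"ry":0,"rz":0,"hand":1},{"x":0,"y":-5,"z":0,"rx":0,"ry":0,"rz":0,"hand":1},{"x":0,"y":-5,"z":0,"rx":0,"ry":0,"rz":0,"hand":1},{"x":0,"y":-5.2,"z":0,"rx":0,"ry":0,"rz":0,"hand":1}]'
python3 -m handwheel '[{"x":0,"y":0,"z":0,"rx":0,"ry":0,"rz":-10.3,"hand":1},{"x":0,"y":0,"z":0,"rx":0,"ry":0,"rz":-10.3,"hand":1},{"x":0,"y":0,"z":0,"rx":0,"ry":0,"rz":-10.3,"hand":1},{"x":0,"y":0,"z":0,"rx":0,"ry":0,"rz":-10.3,"hand":1},{"x":0,"y":0,"z":0,"rx":0,"ry":0,"rz":-10.3,"hand":1},{"x":0,"y":0,"z":0,"rx":0,"ry":0,"rz":-10.3,"hand":1},{"x":0,"y":0,"z":0,"rx":0,"ry":0,"rz":-10.3,"hand":1},{"x":0,"y":0,"z":0,"rx":0,"ry":0,"rz":0,"hand":1}]'
python3 -m handwheel '[{"x":1.3,"y":5.5,"z":0,"rx":0,"ry":0,"rz":0,"hand":1},{"x":1.3,"y":5.5,"z":0,"rx":0,"ry":0,"rz":0,"hand":1},{"x":1.3,"y":5.5,"z":0,"rx":0,"ry":0,"rz":0,"hand":1},{"x":1.3,"y":5.5,"z":0,"rx":0,"ry":0,"rz":0,"hand":1},{"x":1.3,"y":5.5,"z":0,"rx":0,"ry":0,"rz":0,"hand":1},{"x":-3,"y":0.5,"z":3,"rx":0,"ry":0,"rz":0,"hand":1},{"x":-3,"y":0.5,"z":5,"rx":0,"ry":0,"rz":0,"hand":1},{"x":0,"y":0,"z":0,"rx":0,"ry":0,"rz":0,"hand":1}]'
python3 - <<'E'
from h import *
o=sensors.get_obs();i=viewer.get_image("wrist")[:,:,::-1].copy();p=proj("wrist",np.array([.4026,.2899,.069]),o);print(o["eef_pos"],p)
u,v=np.round(p).astype(int);cv2.imwrite("pics/c17.png",cv2.resize(i[v-90:v+90,u-100:u+100],(800,600) if 0 else None,fx=3,fy=3));print(go([.403,.288,.075],o["ee_rot"][2],o))
E
```

```text
time_s: 33.0
eef_pos: [0.3581, 0.0036, 0.2922]
ee_rot: [-180.0, -0.0, 98.3]
wrist_force: [-0.8, -0.2, 1.2]
opening: -0.002
gripper_force: 0.0
time_s: 34.0
eef_pos: [0.3597, 0.0038, 0.2924]
ee_rot: [-180.0, -0.0, 170.3]
wrist_force: [0.1, -0.5, 0.3]
opening: -0.002
gripper_force: 0.0
time_s: 35.0
eef_pos: [0.402, 0.2847, 0.2082]
ee_rot: [-179.7, -0.3, 170.1]
wrist_force: [-0.6, -0.8, 1.0]
opening: 0.001
gripper_force: 0.0
[0.4020458  0.28473213 0.20821725] [326.42289273 225.06391266]
(array([-0.11,  0.41, 13.32]), 'rz', np.float64(-0.0))
```

View pics/c17.png

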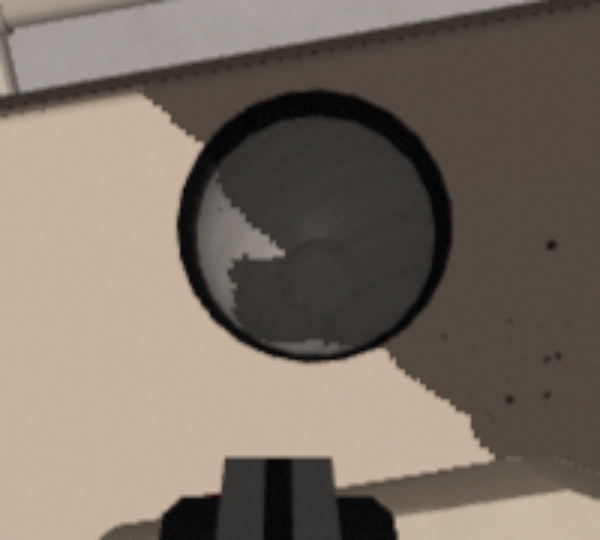

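The plunger head is at crop (318,276), i.e. pixel (332,227).

```bash
python3 - <<'E'
from h import *
o=sensors.get_obs();P=onz("wrist",(332,227),.069,o);print(P,go([*P[:2],.074],o["ee_rot"][2],o))
E
```

```text
[0.40559604 0.29415056 0.069     ] (array([-0.25,  1.  , 13.69]), 'rz', np.float64(-0.0))
```

```bash
python3 -m handwheel '[{"x":-0.2,"y":0.8,"z":4,"rx":0,"ry":0,"rz":0,"hand":1},{"x":0,"y":0,"z":4,"rx":0,"ry":0,"rz":0,"hand":1},{"x":0,"y":0,"z":3,"rx":0,"ry":0,"rz":0,"hand":1},{"x":0,"y":0,"z":2,"rx":0,"ry":0,"rz":0,"hand":1},{"x":0,"y":0,"z":0,"rx":0,"ry":0,"rz":0,"hand":1}]'
python3 -m handwheel '[{"x":0,"y":0,"z":0.5,"rx":0,"ry":0,"rz":0,"hand":1},{"x":0,"y":0,"z":0.4,"rx":0,"ry":0,"rz":0,"hand":1},{"x":0,"y":0,"z":0.3,"rx":0,"ry":0,"rz":0,"hand":1},{"x":0,"y":0,"z":0,"rx":0,"ry":0,"rz":0,"hand":1}]'
```

```text
time_s: 35.67
eef_pos: [0.4052, 0.2931, 0.0832]
ee_rot: [-180.0, -0.0, 170.3]
wrist_force: [0.3, 0.3, 0.2]
opening: 0.003
gripper_force: 0.0
time_s: 36.17
eef_pos: [0.4057, 0.2932, 0.0707]
ee_rot: [-180.0, -0.0, 170.4]
wrist_force: [0.4, -0.3, -1.2]
opening: -0.003
gripper_force: 0.0
```

```bash
python3 -m handwheel '[{"x":0,"y":0,"z":0.3,"rx":0,"ry":0,"rz":0,"hand":1},{"x":0,"y":0,"z":0.3,"rx":0,"ry":0,"rz":0,"hand":1},{"x":0,"y":0,"z":0.2,"rx":0,"ry":0,"rz":0,"hand":1},{"x":0,"y":0,"z":0,"rx":0,"ry":0,"rz":0,"hand":1}]'
python3 -m handwheel '[{"x":0,"y":0,"z":0.15,"rx":0,"ry":0,"rz":0,"hand":1},{"x":0,"y":0,"z":0,"rx":0,"ry":0,"rz":0,"hand":1}]'
```

```text
time_s: 36.67
eef_pos: [0.4059, 0.2933, 0.063]
ee_rot: [180.0, 0.0, 170.4]
wrist_force: [0.6, 0.8, 4.2]
opening: -0.004
gripper_force: 1.9
time_s: 36.92
eef_pos: [0.4059, 0.2933, 0.0614]
ee_rot: [180.0, 0.0, 170.4]
wrist_force: [0.5, 1.5, 4.5]
opening: -0.0
gripper_force: 2.3
```

Spring force is showing. I press until the stop pushes back.

```bash
python3 -m handwheel '[{"x":0,"y":0,"z":0.1,"rx":0,"ry":0,"rz":0,"hand":1},{"x":0,"y":0,"z":0.1,"rx":0,"ry":0,"rz":0,"hand":1},{"x":0,"y":0,"z":0,"rx":0,"ry":0,"rz":0,"hand":1},{"x":0,"y":0,"z":0,"rx":0,"ry":0,"rz":0,"hand":1}]'
```

```text
time_s: 37.42
eef_pos: [0.406, 0.2934, 0.0607]
ee_rot: [179.9, 0.1, 170.4]
wrist_force: [-2.1, -1.5, 15.5]
opening: 0.001
gripper_force: 7.7
```

It is at the stop: 15.5 N and no further travel. I retreat.

```bash
python3 -m handwheel '[{"x":0,"y":0,"z":-1,"rx":0,"ry":0,"rz":0,"hand":1},{"x":0,"y":0,"z":-3,"rx":0,"ry":0,"rz":0,"hand":1},{"x":0,"y":0,"z":-5,"rx":0,"ry":0,"rz":0,"hand":1},{"x":0,"y":0,"z":-5,"rx":0,"ry":0,"rz":0,"hand":1},{"x":0,"y":0,"z":0,"rx":0,"ry":0,"rz":0,"hand":1},{"x":0,"y":0,"z":0,"rx":0,"ry":0,"rz":0,"hand":1},{"x":0,"y":0,"z":0,"rx":0,"ry":0,"rz":0,"hand":1},{"x":0,"y":0,"z":0,"rx":0,"ry":0,"rz":0,"hand":1}]'
python3 - <<'E'
from h import *
i=viewer.get_image("side")[:,:,::-1].copy()
for s in(.1407,.19,.2437):
    u,v=np.round(proj("side",path(s)[0]+[0,0,.028])).astype(int);print(u,v,grip(i,(u-9,v-15,u+9,v+15))[1])
print(sensors.get_obs()["wrist_force"])
E
```

```text
time_s: 38.42
eef_pos: [0.4053, 0.2929, 0.1982]
ee_rot: [-179.9, -0.1, 170.4]
wrist_force: [-0.2, -0.3, -0.4]
opening: -0.001
gripper_force: 0.0
367 206 ((366.0, 206.0), (18.0, 12.0), 90.0)
384 217 ((382.5, 216.0), (18.0, 11.0), 90.0)
403 229 ((402.3266296386719, 226.924072265625), (13.328665733337402, 23.124433517456055), 15.52410888671875)
[ 0.25389662 -0.46472263 -0.90149951]
```

```bash
python3 -c "from bench import hand_in;print(hand_in())"
```

```text
the job is handed in; nothing more can be done
None
```

All three grey markers hang released on the straight part of the bar, the bell's plunger was pressed to its stop and let go, and I handed the job in after about 38 s; no verdict came back.

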